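# Send the board under the test head

### The job

The circuit board lies in a carriage that is locked on its test fixture. Press the yellow lock button down with a fingertip and, keeping it held down all the way, push the carriage along its rails under the test head until it is fully home against the red end stop; then let the button spring up so that the carriage locks there. Do not pinch or lift anything, leave the board lying in its nest and the loose parts around the fixture where they are.

Things in the scene. Friction and masses are not known exactly. Their poses are not given: they have to be found in the camera images.
- fixture: Grey board-test fixture, bolted down: base 280 mm long (own x -130 to +150 mm), 210 mm wide (own y), 45 mm high, with chrome handles out to 140 mm at both sides. Origin: on the bench, on the carriage's middle line. Own x is the direction in which the carriage slides home (roughly away from the robot), z is up.
- test_head (a point): Middle of the top of the test head: a fixed aluminium bar across the rails, 30 mm along the fixture's x, 182 mm across, underside 93 mm and top 111 mm above the bench, on posts 82 mm to either side. The board passes under it; when home, the button's centre is still 68 mm short of this point.
- end_stop (a point): Top middle of the face of the fixed red end stop, 120 mm from the fixture's origin along its x, 80 mm above the bench. The front of the nest block meets it when fully home.
- carriage (a joint): Slide along the fixture's x, in m: 0 at the loading end, 0.100 fully home. Starts locked between 0 and 0.006 (free play). With the button up, or pressed less than about 6 mm, rack teeth block it; if let up on the way it catches every 16 mm; beyond 0.096 it locks in the home notch. With the button down it slides with about 2 N of friction and stays where left.
- lock_button (a joint): Press of the yellow lock button, in m: 0 up, 0.008 fully down (hard stop). Moves straight down; spring 2.5 N at first, about 6 N fully down; springs up when released. It rides on the carriage.
- button_top (a point): Centre of the top of the yellow lock button, a flat cap 40 x 40 mm, sides along the fixture's x and y; top 78 mm above the bench when up, 70 mm when down; deck around it 65 mm. Open on the near, left and right sides; 25 mm from its centre in the fixture's +x stands the upright steel face of the nest block (120 mm wide, top 86 mm above the bench), which a fingertip on the button can push.
- nest (a point): Centre of the floor of the board nest on the carriage's nest block (75 x 120 mm), 80 mm above the bench, 62.5 mm from the button's centre in the fixture's +x. A rim 6 mm high surrounds the board. Axes as the fixture's.
- board_mid (a point): Centre of the loose green circuit board's 4 mm thick plate (46 x 96 mm, 35 to 70 g, long side across the slide, grey display on top up to 9 mm above its underside), lying in the nest with 3 to 4 mm play, 2 mm above its floor; own z up.
- terminal_mid (a point): Centre of a loose green terminal block, 50 x 16 x 16 mm, on the bench beside the fixture. Leave alone.
- adapter_mid (a point): Centre of a loose upright brass adapter, diameter 22 mm, 42 mm high, on the bench beside the fixture. Leave alone.
- spool_center (a point): Centre of a loose small reel, orange flanges with copper between, diameter 44 mm, 30 mm high, on the bench beside the fixture. Leave alone.
There are look-alikes about, which are no part of the job. There is more than one size of the part that bears board_mid; the job needs the middle-sized.

How it is judged:
By the outcome, as a careful person would: the job done as asked, in the order asked, and still so for the second after the job is handed in, with the robot touching nothing.
It also fails if it takes over 35 s, if anything falls off the work surface, if the arm or the gripper's body presses on something with over 40 N, if the wrist force passes 120 N, or if a joint passes its speed limit or range.

### The arm

A 6-joint arm with a two-finger parallel gripper is mounted at the origin on the work surface. World frame = base frame: x ahead of the robot, y to its left, z up, the work surface at z = 0. Lengths are in m, angles in rad, forces in N, time in s.
With the tool pointing down it reaches from about 0.3 to 0.875 m from the base axis. Payload 6.4 kg.
Tool frame: the origin (TCP) lies midway between the tips of the shut fingers; the grasp point (between the pads) lies 19 mm behind it; z points along the fingers, y is the line along which they close (so a half turn about z gives the same grasp; the last joint's range is limited). The gripper opens to 85 mm and grips with 20 to 120 N. Pads are 22 mm wide; open, the fingers measure 114 mm over their backs; the gripper's body (76 mm by 85 mm) begins 54 mm behind the grasp point. The pads swing forward as they close: fully open they stand 13 mm farther back than shut.
Start: joints at [-1.313, 0.181, 1.607, -0, 1.354, -0.206], TCP at [0.257, -0.514, 0.231] pointing down, gripper open.
Joint ranges: [-2.99, 2.99], [-0.89, 2.07], [0.3, 2.58], [-1.14, 4.28], [0, 2.63], [-3.12, 3.12]. Speed limits (rad/s): [2.57, 2.57, 3.01, 3.14, 3.14, 3.14].

### API

Orientations are given as a unit quaternion [w, x, y, z].
In Python, from bench import status, camera, ctrl gives the robot as it stands. The module is installed in compiled form; this text tells all that it offers.
- The arm moves only by the shell command python3 -m handwheel 'ROWS'. ROWS is JSON, a list that holds one entry, the list of rows, each a list of 7 numbers: the opening, from -1 (shut) to 1 (fully open), then the shift along the tool's x, y, z in cm, then the turn, a rotation vector about the tool's x, y, z in degrees. A call has 1 to 10 rows; each row is the pose to reach, as a shift and turn from the pose commanded when the call began, along the tool's axes at that moment; what a row does not reach only later rows make up. A row lasts 1/8 s, in which the tool goes at most 62.5 mm and 10.7 degrees, less where a joint would pass 70% of its speed; a pose out of reach is approached as far as the arm can. A call with a gripper value outside its range is refused whole. The fingers move at their own pace and stop on an object; the grip force is fixed at half the most. Time passes only in rows, so rows that repeat a pose let the fingers close. It gives the time, the measured TCP pose, the force, the opening and the grip force at its end, in the units of the state.
- status.get_obs(): the state, without advancing time (a new reading comes with each control period).
- camera(name): name is "scene" or "top" or "wrist"; returns a dict with "frame" (480x640x3 uint8, blue, green, red), "depth" (480x640 float32, m along the optical axis (not along the pixel's ray), 0 where there is no reading), "fx", "fy", "cx", "cy" (pixels), "extrinsics" (4x4, takes a point from camera to world coordinates); the wrist camera has in their place "hand_eye" (4x4, takes a point from camera to tool coordinates, whose origin is the TCP and whose axes are the flange's). Camera axes: x right, y down, z forward; pixel columns grow to the right and rows downward; lengths in m; the calibration is good to about 2 mm. A picture is of the moment at which its call begins: read the wrist's pose just before it.
- ctrl.hand_in(): hands the job in; it is judged then, once.
The state is a dict: "time_s": time; "q": joint angles; "dq": joint speeds; "joint_efforts": joint torques, N m; "eef_pos": TCP position; "eef_rot": TCP orientation; "wrist_force": force on the tool from outside, world axes, zero at the start; "torque": the same for the moment, N m; "opening": opening from 0.0 (shut) to 1.0 (fully open); "grasp_force": force on a finger pad.
Only numpy, scipy, OpenCV 4.12 (cv2) and the standard library are available. Lean on these libraries where they do the work, as an engineer would, in place of code of your own. Each camera call takes 0.05 s, during which the arm holds its last target. There are 200 camera calls.

## Working session

There is one attempt and no reset: what is moved stays moved. The work goes in short steps, Python scripts to look and compute and a shell command to move; the robot and the scene stay as the last step left them, time stands still between calls to the robot, and variables do not carry over. Pictures are saved under pics/ and viewed, at most 10 in all, crops included, and the job is handed in when it is done.

```bash
mkdir -p pics; python3 - <<'E'
from bench import status, camera
import cv2, pickle
o=status.get_obs(); print({k:o[k] for k in('time_s','eef_pos','eef_rot','opening','wrist_force')})
d={n:camera(n) for n in("scene","top")}
pickle.dump(d,open('d.pkl','wb'))
for n in d: cv2.imwrite(f'pics/{n}0.png',d[n]['frame']); print(n,d[n]['extrinsics'],d[n]['fx'],d[n]['cx'],d[n]['cy'])
E
```

```text
{'time_s': 0.0, 'eef_pos': array([ 0.2570884 , -0.51370999,  0.23037877]), 'eef_rot': array([-8.73050091e-04,  9.73229528e-01,  2.29833687e-01, -3.00831053e-05]), 'opening': 0.9981613944989196, 'wrist_force': array([0.64250051, 0.38534238, 0.29243257])}
scene [[ 5.46038339e-04  6.75910503e-01 -7.36983510e-01  1.17664204e+00]
 [ 9.99989070e-01 -3.79118279e-03 -2.73610993e-03  4.39649950e-02]
 [-4.64340464e-03 -7.36973961e-01 -6.75905185e-01  6.73643879e-01]
 [ 0.00000000e+00  0.00000000e+00  0.00000000e+00  1.00000000e+00]] 528.3224696722108 320.7348396734707 243.58789452400538
top [[-0.02163897 -0.9945988   0.10151344  0.46588496]
 [-0.99930968  0.01845039 -0.03224495  0.05751864]
 [ 0.03019783 -0.10214111 -0.99431146  0.77530655]
 [ 0.          0.          0.          1.        ]] 434.74670626810894 315.06668266833674 235.42126552925697
```

View pics/top0.png

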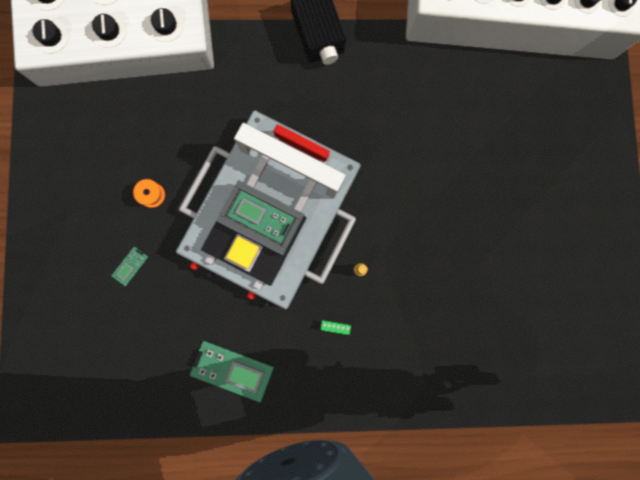

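View pics/scene0.png

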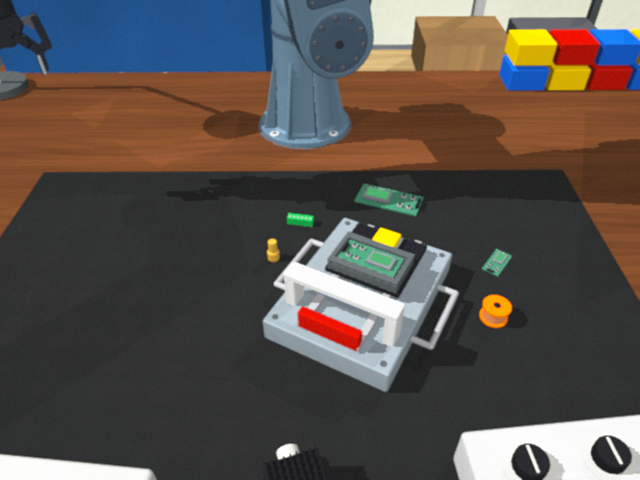

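The top view shows the button at about (243,252), the board in its nest at (263,215), the white head bar from (240,135) to (340,180), and the red stop at (301,142). The fixture is turned by about 25–30°.

```bash
cat > h.py <<'E'
import numpy as np, cv2
def ray(c,uv,z,E=None):
    E=c['extrinsics'] if E is None else E
    uv=np.atleast_2d(uv).astype(float)
    d=np.c_[(uv[:,0]-c['cx'])/c['fx'],(uv[:,1]-c['cy'])/c['fy'],np.ones(len(uv))]@E[:3,:3].T
    return E[:3,3]+d*((z-E[2,3])/d[:,2])[:,None]
def mask(f,lo,hi):
    m=cv2.inRange(cv2.cvtColor(f,cv2.COLOR_BGR2HSV),lo,hi)
    return m
def blobs(m,amin):
    cs,_=cv2.findContours(m,cv2.RETR_EXTERNAL,cv2.CHAIN_APPROX_NONE)
    return [c[:,0] for c in cs if cv2.contourArea(c)>amin]
def rect(P):
    r=cv2.minAreaRect((P[:,:2]*1000).astype(np.float32)); return r,cv2.boxPoints(r)
E
python3 - <<'E'
import pickle; from h import *
d=pickle.load(open('d.pkl','rb'))
for n in d:
    c=d[n];f=c['frame']
    for nm,lo,hi,z,a in(("yellow",(22,150,120),(35,255,255),.078,150),("red",(0,180,120),(6,255,255),.08,150),("white",(0,0,205),(180,40,255),.111,300)):
        for b in blobs(mask(f,lo,hi),a):
            m=b.mean(0)
            if not(180<m[0]<420 and 100<m[1]<350):continue
            P=ray(c,b,z); r,_=rect(P); print(n,nm,m.round(),[np.round(x,1) for x in r], len(b))
            zz=c['depth'][int(m[1]),int(m[0])]
            print('   depth z',(c['extrinsics']@np.r_[[(m[0]-c['cx'])/c['fx']*zz,(m[1]-c['cy'])/c['fy']*zz,zz],1])[:3].round(4))
E
```

```text
scene yellow [387. 237.] [array([510.1, 153.2]), array([43.1, 37.9]), np.float64(61.6)] 68
   depth z [0.5114 0.1532 0.0786]
scene red [329. 328.] [array([704.7,  51.3]), array([102.4,  33.7]), np.float64(61.2)] 150
   depth z [0.704  0.0533 0.0776]
scene white [337. 302.] [array([646.7,  90.9]), array([206.5, 247.6]), np.float64(61.7)] 601
   depth z [0.6265 0.0664 0.0441]
top yellow [242. 252.] [array([512.5, 152. ]), array([39.6, 38.4]), np.float64(62.4)] 81
   depth z [0.5127 0.1518 0.0781]
top red [301. 141.] [array([692.8,  53.8]), array([96.6, 13.6]), np.float64(62.0)] 114
   depth z [0.6925 0.0539 0.0801]
top white [290. 156.] [array([658.9,  72.8]), array([180.7,  28.8]), np.float64(61.8)] 232
   depth z [0.6586 0.0725 0.1106]
```

The measurements agree. Button to head is 167 mm (168 expected), the rails point at −28.1° and the heights match. I'll move above the button with the fingers shut and tool x along the rails.

```bash
python3 -m handwheel '[[[-1,53.0,-47.5,0,0,0,54.7],[-1,53.0,-47.5,0,0,0,54.7],[-1,53.0,-47.5,0,0,0,54.7],[-1,53.0,-47.5,0,0,0,54.7],[-1,53.0,-47.5,0,0,0,54.7],[-1,53.0,-47.5,0,0,0,54.7],[-1,53.0,-47.5,0,0,0,54.7],[-1,53.0,-47.5,0,0,0,54.7],[-1,53.0,-47.5,0,0,0,54.7],[-1,53.0,-47.5,0,0,0,54.7]]]'
cat >> h.py <<'E'
from scipy.spatial.transform import Rotation
B=np.array([.512,.1525]); th=np.radians(-28.1)
u=np.array([np.cos(th),np.sin(th)]); v=np.array([-u[1],u[0]])
def st():
    from bench import status
    o=status.get_obs(); q=o['eef_rot']; R=Rotation.from_quat(np.r_[q[1:],q[0]])
    p=o['eef_pos']; e=p[:2]-B
    print('t',round(o['time_s'],2),'p',p.round(4),'rel button u,v mm',(1000*e@u).round(1),(1000*e@v).round(1),'F',o['wrist_force'].round(1),'Fu',round(float(o['wrist_force'][:2]@u),1),'open',round(o['opening'],2))
    D=Rotation.from_matrix(np.c_[np.r_[u,0],np.r_[u[1],-u[0],0],[0,0,-1]])
    print('turn left deg',np.degrees((R.inv()*D).as_rotvec()).round(2))
    g=np.r_[B+.008*u,.13]-p
    print('shift to A cm',(100*R.inv().apply(g)).round(2)); return o,R
E
python3 -c "from h import *;st()"
```

```text
time_s: 1.35
eef_pos: [0.4817, 0.0546, 0.2313]
eef_rot: [0.0, 0.97, -0.243, 0.0]
wrist_force: [1.1, -0.7, 0.3]
opening: -0.001
grasp_force: 0.0
t 1.35 p [0.4817 0.0546 0.2313] rel button u,v mm 19.4 -100.6 F [ 1.1 -0.7  0.3] Fu 1.3 open -0.0
turn left deg [ 0.01 -0.02 -0.02]
shift to A cm [ -1.14 -10.06  10.13]
```

```bash
python3 -m handwheel '[[[-1,-1.1,-10.0,0,0,0,0],[-1,-1.1,-10.0,0,0,0,0],[-1,-1.1,-10.0,5,0,0,0],[-1,-1.1,-10.0,5,0,0,0]]]' >/dev/null
python3 - <<'E'
from h import *; o,R=st()
from bench import camera
c=camera('wrist'); cv2.imwrite('pics/w1.png',c['frame'])
T=np.eye(4);T[:3,:3]=R.as_matrix();T[:3,3]=o['eef_pos'];E=T@c['hand_eye']
for b in blobs(mask(c['frame'],(22,150,120),(35,255,255)),300):
    P=ray(c,b,.078,E); print(b.mean(0).round(),rect(P)[0])
E
```

```text
t 1.85 p [0.5154 0.1462 0.1772] rel button u,v mm 5.9 -4.0 F [-0.2 -0.2 -0.1] Fu -0.1 open 0.0
turn left deg [0.28 0.46 0.04]
shift to A cm [ 0.25 -0.42  4.72]
[314. 250.] ((513.2439575195312, 151.64051818847656), (38.39611053466797, 40.97698211669922), 61.775917053222656)
```

View pics/w1.png

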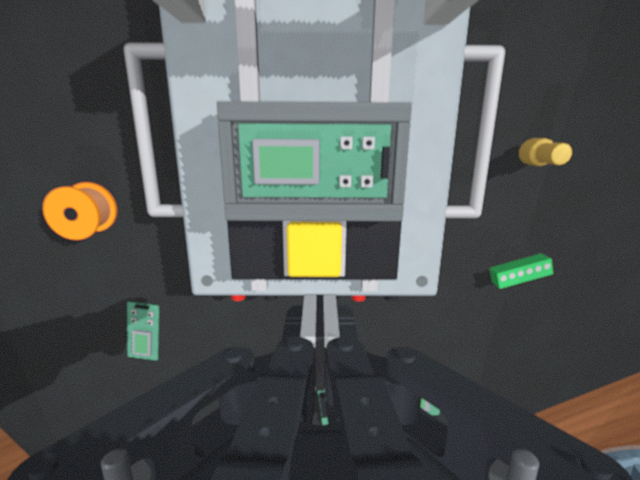

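The wrist view shows the button at (314,250), with shut fingers lined up below it and the board seated in its nest. The button position agrees within 2 mm.

```bash
python3 -m handwheel '[[[-1,0,0,0,0,0,0],[-1,0,0,0,0,0,0]]]' >/dev/null
python3 -c "
from h import *;st()
from bench import camera
print(camera('wrist')['hand_eye'].round(3))"
```

```text
t 2.15 p [0.52   0.1455 0.1833] rel button u,v mm 10.4 -2.4 F [ 0.4 -0.6 -0.2] Fu 0.6 open 0.0
turn left deg [-0.1  -0.16 -0.08]
shift to A cm [-0.26 -0.23  5.33]
[[-0.001 -0.954 -0.298  0.075]
 [ 1.    -0.001  0.    -0.   ]
 [-0.    -0.298  0.954 -0.143]
 [ 0.     0.     0.     1.   ]]
```

```bash
python3 -m handwheel '[[[-1,-0.2,-0.2,4,0,0,0],[-1,-0.2,-0.2,8,0,0,0],[-1,-0.2,-0.2,9.6,0,0,0],[-1,-0.2,-0.2,9.6,0,0,0],[-1,-0.2,-0.2,9.6,0,0,0]]]' >/dev/null
python3 -c "
from h import *;st()"
```

```text
t 2.83 p [0.5195 0.1486 0.0871] rel button u,v mm 8.4 0.1 F [-1.   0.5 -0.4] Fu -1.1 open 0.0
turn left deg [-0.09 -0.14 -0.03]
shift to A cm [-0.03  0.   -4.29]
```

```bash
python3 -m handwheel '[[[-1,0,0,0.5,0,0,0],[-1,0,0,1.0,0,0,0],[-1,0,0,1.4,0,0,0],[-1,0,0,1.6,0,0,0],[-1,0,0,1.7,0,0,0],[-1,0,0,1.7,0,0,0],[-1,0,0,1.7,0,0,0]]]' >/dev/null
python3 -c "
from h import *;st()"
```

```text
t 3.7 p [0.5193 0.1486 0.0699] rel button u,v mm 8.2 0.0 F [-2.1 -0.5 12.9] Fu -1.6 open -0.0
turn left deg [-0.06 -0.12 -0.02]
shift to A cm [-0.01 -0.01 -6.01]
```

```bash
python3 -m handwheel '[[[-1,0.3,0,0.05,0,0,0],[-1,0.7,0,0.05,0,0,0],[-1,1.1,0,0.05,0,0,0],[-1,1.5,0,0.05,0,0,0],[-1,2,0,0.05,0,0,0],[-1,2.5,0,0.05,0,0,0],[-1,3,0,0.05,0,0,0]]]' >/dev/null
python3 -c "
from h import *;st()
from bench import camera
c=camera('top');cv2.imwrite('pics/t2.png',c['frame'][80:330,130:430])"
```

```text
t 4.58 p [0.5459 0.1343 0.0699] rel button u,v mm 38.5 -0.1 F [-2.8 -1.  15.3] Fu -2.0 open -0.0
turn left deg [-0.05 -0.13 -0.01]
shift to A cm [-3.03 -0.01 -6.02]
```

View pics/t2.png

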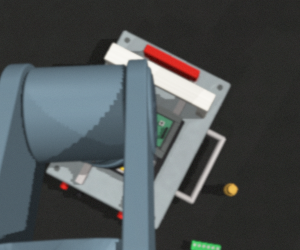

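The arm hides most of the fixture, but the nest is nearer the head bar, so the carriage is moving. Force along the rails is about 2 N and the button is fully down.

```bash
python3 -m handwheel '[[[-1,0.5,0,0,0,0,0],[-1,1.1,0,0,0,0,0],[-1,1.7,0,0,0,0,0],[-1,2.3,0,0,0,0,0],[-1,2.9,0,0,0,0,0],[-1,3.5,0,0,0,0,0],[-1,4.1,0,0,0,0,0],[-1,4.7,0,0,0,0,0],[-1,5.3,0,0,0,0,0],[-1,5.9,0,0,0,0,0]]]' >/dev/null
python3 -c "
from h import *;st()"
```

```text
t 5.88 p [0.5978 0.1063 0.0699] rel button u,v mm 97.4 -0.3 F [-3.4 -1.5 13.9] Fu -2.2 open 0.0
turn left deg [-0.03 -0.12 -0.02]
shift to A cm [-8.93 -0.03 -6.03]
```

```bash
python3 -m handwheel '[[[-1,0.3,0,0,0,0,0],[-1,0.6,0,0,0,0,0],[-1,0.8,0,0,0,0,0],[-1,1.0,0,0,0,0,0],[-1,1.0,0,0,0,0,0]]]' >/dev/null
python3 -c "
from h import *;st()"
```

```text
t 6.5 p [0.6059 0.102  0.0699] rel button u,v mm 106.6 -0.3 F [-5.5  0.7 16.9] Fu -5.2 open 0.0
turn left deg [-0.02 -0.04 -0.02]
shift to A cm [-9.86 -0.03 -6.02]
```

```bash
python3 -m handwheel '[[[-1,0.1,0,0,0,0,0],[-1,0.2,0,0,0,0,0],[-1,0.2,0,0,0,0,0]]]' >/dev/null
python3 -c "
from h import *;st()"; python3 -m handwheel '[[[-1,0.1,0,0,0,0,0],[-1,0.2,0,0,0,0,0],[-1,0.2,0,0,0,0,0]]]' >/dev/null
python3 -c "
from h import *;st()"
```

```text
t 6.88 p [0.6062 0.1018 0.0698] rel button u,v mm 107.0 -0.3 F [-8.9  2.3 20.2] Fu -8.9 open 0.0
turn left deg [0.02 0.14 0.  ]
shift to A cm [-9.91 -0.03 -6.  ]
t 7.25 p [0.6065 0.1016 0.0697] rel button u,v mm 107.3 -0.3 F [-15.3   4.7  24.3] Fu -15.7 open 0.0
turn left deg [0.06 0.32 0.02]
shift to A cm [-9.97 -0.03 -5.97]
```

It has stalled at about 99 mm of travel with the force rising. I'll look before releasing.

```bash
python3 -c "
from h import *
from bench import camera
c=camera('wrist');s=camera('scene')
cv2.imwrite('pics/w3.png',np.hstack([c['frame'][:330,140:500],cv2.resize(s['frame'][200:365,260:440],(360,330))]))"
```

```text
(no output)
```

View pics/w3.png

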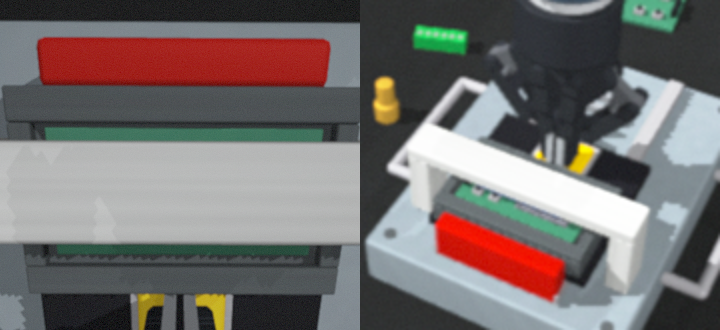

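The wrist view (left) and scene view (right) both show the nest front flush against the red stop, with the board lying in its nest. I'll ease the push and lift straight up.

```bash
python3 -m handwheel '[[[-1,-0.2,0,0,0,0,0],[-1,-0.2,0,-0.3,0,0,0],[-1,-0.3,0,-0.7,0,0,0],[-1,-0.4,0,-1.2,0,0,0],[-1,-0.5,0,-2,0,0,0],[-1,-0.5,0,-5,0,0,0],[-1,-0.5,0,-10,0,0,0],[-1,-0.5,0,-15,0,0,0],[-1,-0.5,0,-15,0,0,0]]]' >/dev/null
python3 -m handwheel '[[[-1,-6,0,0,0,0,0],[-1,-12,0,0,0,0,0],[-1,-12,0,0,0,0,0],[-1,-12,0,0,0,0,0]]]' >/dev/null
python3 - <<'E'
from h import *; o,R=st()
from bench import camera
c=camera('wrist');s=camera('scene')
T=np.eye(4);T[:3,:3]=R.as_matrix();T[:3,3]=o['eef_pos'];E=T@c['hand_eye']
for n,k,X in(('w',c,E),('s',s,s['extrinsics'])):
  for b in blobs(mask(k['frame'],(22,150,120),(35,255,255)),100):
    P=ray(k,b,.078,X); r=rect(P)[0]; e=np.array(r[0])/1000-B
    if abs(e).max()>.15: continue
    m=b.mean(0).astype(int); zz=k['depth'][m[1],m[0]]
    w=X@np.r_[(m[0]-k['cx'])/k['fx']*zz,(m[1]-k['cy'])/k['fy']*zz,zz,1]
    print(n,r,'travel',e@u*1000,'height',w[2])
cv2.imwrite('pics/w4.png',np.hstack([c['frame'][:,100:540],cv2.resize(s['frame'][180:400,240:405],(360,480))]))
E
```

```text
t 8.97 p [0.4987 0.1589 0.2175] rel button u,v mm -14.7 -0.6 F [ 0.8  0.2 -0.2] Fu 0.6 open -0.0
turn left deg [ 0.02 -0.01 -0.  ]
shift to A cm [ 2.27 -0.06  8.75]
w ((598.0573120117188, 105.52778625488281), (38.55421447753906, 38.086212158203125), 61.87075424194336) travel 98.03793770392991 height 0.07786942473059533
s ((598.1465454101562, 105.76339721679688), (42.93758010864258, 37.30767059326172), 62.691226959228516) travel 98.0056773196306 height 0.07912734299602942
```

View pics/w4.png

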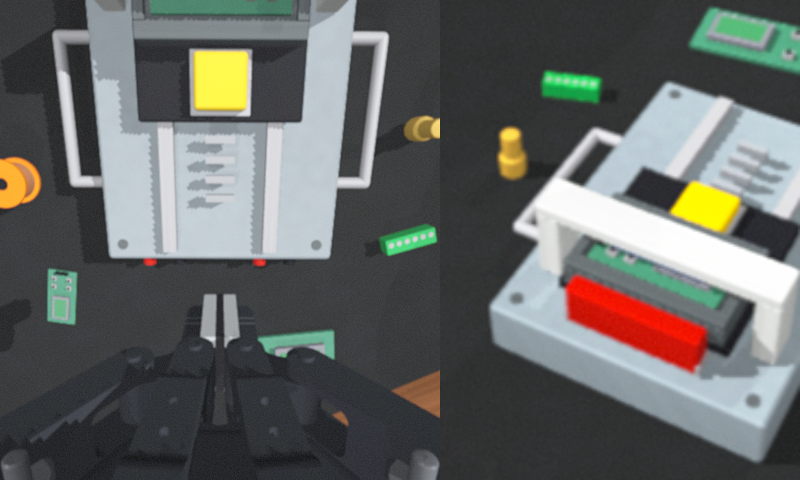

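The carriage is home: the scene camera shows 100 mm of travel. The button is up at 78 mm, the nest is against the red stop, and the board and loose parts are undisturbed.

```bash
python3 -c "
from bench import ctrl; print(ctrl.hand_in())"
```

```text
the job is handed in; nothing more can be done
None
```

I handed the job in at about 9 s on the robot's clock: the carriage is home against the red end stop, the button has sprung up to lock it, the board is in its nest, and nothing else was moved.

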